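# Sweep the broken bisque tile off the plaster slab into the scrap tray

## Task

A terracotta tile has broken on the plaster slab: sweep its three flat pieces across the slab with the fingertips and over the side edge, so that all of them lie in the steel scrap tray that stands against it. Only push the pieces along the slab, never pick one up, and leave the mould, cup, kiln prop, wooden rib, lidded tub, jar and the tray itself where they are.

Things in the scene. Friction and masses are not known exactly. Their poses are not given: they have to be found in the camera images.
- slab: white plaster work slab in a pale wooden frame flush with its top; 320 mm along its x, 340 mm along its y, 50 mm high, fixed. Origin: centre of its underside, on the bench. Its x points away from the robot and its y to the robot's left, within a small yaw. Its top is flat, with no raised edge
- tray: open steel scrap tray, 300 mm along its x, 130 mm along its y, 40 mm high, walls and floor 4 mm thick, 0.9 kg, loose on the bench. Origin: centre of its underside. It stands along the left (+y) or right (-y) edge of the slab, parallel, with a 4 mm gap, its rim 10 mm below the slab's top: what is pushed over that edge drops in, and fingertips at slab height pass over it
- shard_corner: broken piece of a flat terracotta tile, five-sided with two square corners (a corner of the tile), about 52 x 44 mm across, 9 mm thick, 34 g, with a sharp broken outline; starts lying flat on the slab. Origin: centre of its underside (average of its outline's corners); z up through the thickness
- shard_wedge: broken piece of a flat terracotta tile, four-sided, tapering, about 54 x 40 mm across, 9 mm thick, 28 g, with a sharp broken outline; starts lying flat on the slab. Origin: centre of its underside (average of its outline's corners); z up through the thickness
- shard_point: broken piece of a flat terracotta tile, four-sided, coming to a point, about 50 x 46 mm across, 9 mm thick, 26 g, with a sharp broken outline; starts lying flat on the slab. Origin: centre of its underside (average of its outline's corners); z up through the thickness
- shard_corner_mid (a point): middle of shard_corner, half way through its thickness: 4.5 mm above its origin
- shard_wedge_mid (a point): middle of shard_wedge, half way through its thickness: 4.5 mm above its origin
- shard_point_mid (a point): middle of shard_point, half way through its thickness: 4.5 mm above its origin
- mould: white plaster press mould, a block 46 x 46 mm, 26 mm high, with a square recess in its top, 80 g, standing among the broken pieces on the slab. Origin: centre of its underside; stays where it is
- cup: small whole terracotta cup, 42 mm across and 42 mm high, 70 g, standing on the slab near its far edge. Origin: centre of its underside; stays where it is
- rib: flat wooden rib (scraper) with round ends, 116 mm long along its y, 26 mm wide, 6 mm thick, lying on the slab along its near edge. Origin: centre of its underside; stays where it is
- tub: white plastic tub with a yellow lid, 150 mm along its x, 110 mm along its y, 75 mm high, on the bench next to the slab on the side away from the tray. Origin: centre of its underside; stays where it is
- kiln_prop: square buff kiln prop (post), 34 x 34 mm, 45 mm high, 90 g, standing on the slab near its far edge. Origin: centre of its underside; stays where it is
- jar: glass jar with a white cap, 70 mm across, 90 mm high, on the bench to the left. Origin: centre of its underside; stays where it is
Not all that is in view belongs to the job. Leave any black or white look-alike of the shard_point alone.

How it is judged:
At the end, for the whole second after the job is handed in: The middle of each of the three pieces is inside the tray's walls and below its rim (40 mm), the pieces are at rest (under 20 mm/s), no bystander has been shifted by 12 mm or more and the tray by less than 20 mm (x of shard_corner_mid in the frame of tray between -0.146 and 0.146 m and y of shard_corner_mid in the frame of tray between -0.061 and 0.061 m and z of shard_corner_mid in the frame of tray between 0 and 0.04 m and linear speed of each of shard_corner, shard_wedge, shard_point below 0.02 m/s and x of shard_wedge_mid in the frame of tray between -0.146 and 0.146 m and y of shard_wedge_mid in the frame of tray between -0.061 and 0.061 m and z of shard_wedge_mid in the frame of tray between 0 and 0.04 m and x of shard_point_mid in the frame of tray between -0.146 and 0.146 m and y of shard_point_mid in the frame of tray between -0.061 and 0.061 m and z of shard_point_mid in the frame of tray between 0 and 0.04 m and distance of each of mould, cup, rib, tub, jar, kiln_prop from where it was at the start of the episode below 0.012 m and distance of tray from where it was at the start of the episode below 0.02 m); the robot touches nothing.
It fails at once if a broken piece is picked up: its middle rises to 70 mm above the bench, 16 mm higher than it lies on the slab (height (world z) of any of shard_corner_mid, shard_wedge_mid, shard_point_mid above 0.07 m).
It fails at once if a bystander is shifted by more than 12 mm (distance of any of mould, cup, rib, tub, jar, kiln_prop from where it was at the start of the episode above 0.012 m).
It fails at once if a bystander is tipped by more than 0.3 rad (angle between any of mould, cup, rib, tub, jar, kiln_prop's own z axis and vertical above 0.3 rad).
It fails at once if the tray is shifted by more than 20 mm (distance of tray from where it was at the start of the episode above 0.02 m).
It also fails if it takes over 72 s, if anything falls off the work surface, if the arm or the gripper's body presses on something with over 40 N, if the wrist force passes 120 N, or if a joint passes its speed limit or range.

## Robot

A 6-joint arm with a two-finger parallel gripper is mounted at the origin on the work surface. World frame = base frame: x ahead of the robot, y to its left, z up, the work surface at z = 0. Lengths are in m, angles in rad, forces in N, time in s.
With the tool pointing down it reaches from about 0.25 to 0.775 m from the base axis. Payload 4 kg.
Tool frame: the origin (TCP) lies midway between the tips of the shut fingers; the grasp point (between the pads) lies grip_point_offset behind it (grip_point_offset is the distance from the TCP to the grasp point, in m); z points along the fingers, y is the line along which they close (so a half turn about z gives the same grasp; the last joint's range is limited). The gripper opens to 94 mm and grips with 3 to 60 N. Pads are 16 mm wide; open, the fingers measure 119 mm over their backs; the gripper's body (75 mm by 177 mm) begins 78 mm behind the grasp point.
Start: joints at [1.186, 0.087, 1.371, -0, 1.684, -0.103], TCP at [0.153, 0.528, 0.168] pointing down, gripper open.
Joint ranges: [-3.1, 3.1], [-0.76, 2.03], [0.27, 2.55], [-1.08, 4.22], [0.17, 2.65], [-2.57, 2.57]. Speed limits (rad/s): [2.79, 2.79, 3.14, 3.14, 3.14, 3.14].

## Interface

Orientations are given as [roll, pitch, yaw] about the fixed x, y, z axes, in that order (R = Rz(yaw) Ry(pitch) Rx(roll)).
In Python, from bench import * gives the robot as it stands. The module is installed in compiled form; this text tells all that it offers.
- The arm moves only by the tool apply_moves, never from a script. Its argument "commands" is a list of rows, each a list of 7 numbers: the turn, a rotation vector about the world's x, y, z in rad, then the shift along the world's x, y, z in m, then the opening in per cent of the stroke, from 0 (shut) to 100 (fully open). In form: [[ax, ay, az, x, y, z, jaw], ...]. A call has exactly 5 rows; each row is the pose to reach, as a shift and turn from the pose commanded when the call began; what a row does not reach only later rows make up. A row lasts 1/10 s, in which the tool goes at most 50 mm and 8.59 degrees, less where a joint would pass 70% of its speed; a pose out of reach is approached as far as the arm can. A call with a gripper value outside its range is refused whole. The fingers move at their own pace and stop on an object; the grip force is fixed at half the most. Time passes only in rows, so rows that repeat a pose let the fingers close, or fill a call up. It gives the time, the measured TCP pose, the force, the opening and the grip force at its end, in the units of the state.
- get_obs(): the state, without advancing time (a new reading comes with each control period).
- snapshot(name): name is "side" or "top"; returns a dict with "pixels" (384x512x3 uint8, red, green, blue), "vertical_fov" (degrees; the focal length in pixels is half the picture's height over the tangent of half this angle, whatever the lens; pixels are square), "cx", "cy" (the principal point, pixels), "rvec" (rotation vector, rad) and "tvec" (3), from world to camera coordinates, as OpenCV has them. Camera axes: x right, y down, z forward; pixel columns grow to the right and rows downward; lengths in m; the calibration is good to about 2 mm. A picture is of the moment at which its call begins. There is no depth.
- close_job(): hands the job in; it is judged then, once.
Trained networks look in the newest picture that a camera, given by its name, has taken for a name from the list of things; names that differ only in an ending like _2 or _b are one class to them, and where a whole thing is asked for, a point or a joint stands for the part that bears it (a point fixed in the world has none). Each returns a list of dicts, best first, with "score" (0 to 1); they miss things now and then, are a little off and sometimes report something else, mostly with a low value. They report only what shows in the picture. A call takes as long as a camera call. They do not tell look-alikes from the thing itself.
- masks_of(camera, query): "mask" (384x512 bool, what is visible of it) and "extent" ([left, top, right, bottom] in pixels, round what is visible of it).
- place_of(camera, query): "pixel" ([column, row] in pixels: a listed point, or the origin of a listed thing).
The state is a dict: "time": time; "joint_positions": joint angles; "qvel": joint speeds; "joint_torque": joint torques, N m; "tool_pos": TCP position; "ee_rot": TCP orientation; "wrist_force": force on the tool from outside, world axes, zero at the start; "wrist_torque": the same for the moment, N m; "width": finger opening in m; "finger_force": force on a finger pad.
Only numpy, scipy, OpenCV 4.12 (cv2) and the standard library are available. Lean on these libraries where they do the work, as an engineer would, in place of code of your own. Each camera call takes 0.05 s, during which the arm holds its last target. There are 200 camera calls.

## Working session

There is one attempt and no reset: what is moved stays moved. The work goes in short steps, Python scripts to look and compute and a tool call to move; the robot and the scene stay as the last step left them, time stands still between calls to the robot, and variables do not carry over. Pictures are saved under pics/ and viewed, at most 10 in all, crops included, and the job is handed in when it is done.

Besides the shell and the picture viewer there is one more tool, called after "Request:" as name([rows], argument=value, ...), one row to a line, values as JSON. apply_moves: Moves the arm, as the interface text tells. Its arguments: {"type":"object","properties":{"commands":{"type":"array"}},"required":["commands"]}

```bash
mkdir -p pics
cat > h.py <<'E'
from bench import *
import numpy as np, cv2
def snap(n):
    s=snapshot(n); f=192/np.tan(np.radians(s["vertical_fov"]/2))
    K=np.array([[f,0,s["cx"]],[0,f,s["cy"]],[0,0,1]]); return s,K
def w(s,K,px,z):
    R=cv2.Rodrigues(np.array(s["rvec"],float))[0]; t=np.array(s["tvec"],float).ravel()
    d=R.T@np.linalg.inv(K)@np.array([px[0],px[1],1.]); c=-R.T@t
    return (c+d*(z-c[2])/d[2])
def save(s,name,box=None,scale=1):
    p=s["pixels"][:,:,::-1]
    if box: p=p[box[1]:box[3],box[0]:box[2]]
    cv2.imwrite("pics/"+name,cv2.resize(p,None,fx=scale,fy=scale,interpolation=cv2.INTER_CUBIC))
E
python3 - <<'E'
from h import *
np.set_printoptions(precision=3,suppress=True)
o=get_obs();print(o["time"],o["tool_pos"],o["ee_rot"],o["width"])
s,K=snap("top");save(s,"t0.png",None,1.5)
Z=dict(slab=0,tray=0,shard_corner=.05,shard_wedge=.05,shard_point=.05,mould=.05,cup=.05,rib=.05,tub=0,kiln_prop=.05,jar=0)
for q,z in Z.items():
    for r in place_of("top",q)[:3]: print(q,round(r["score"],2),np.round(r["pixel"]),w(s,K,r["pixel"],z))
s2,K2=snap("side");save(s2,"s0.png",None,1.5)
E
```

```text
0.0 [0.153 0.528 0.166] [-3.139 -0.     2.86 ] 0.09403676468069537
slab 0.83 [286. 164.] [ 0.56  -0.024  0.   ]
tray 0.97 [210. 174.] [0.534 0.225 0.   ]
tray 0.31 [300. 181.] [ 0.501 -0.065  0.   ]
tray 0.16 [354. 156.] [ 0.583 -0.247  0.   ]
shard_corner 0.66 [257. 166.] [0.545 0.073 0.05 ]
shard_corner 0.57 [316. 160.] [ 0.559 -0.116  0.05 ]
shard_wedge 0.52 [316. 160.] [ 0.558 -0.113  0.05 ]
shard_wedge 0.28 [211. 173.] [0.524 0.217 0.05 ]
shard_point 0.7 [371. 272.] [ 0.207 -0.262  0.05 ]
shard_point 0.62 [301. 177.] [ 0.505 -0.065  0.05 ]
shard_point 0.52 [374. 202.] [ 0.418 -0.287  0.05 ]
mould 0.51 [278. 134.] [0.647 0.004 0.05 ]
cup 0.74 [296. 115.] [ 0.709 -0.058  0.05 ]
rib 0.66 [280. 206.] [0.415 0.003 0.05 ]
tub 0.93 [352. 156.] [ 0.581 -0.241  0.   ]
tub 0.64 [261. 123.] [0.702 0.055 0.   ]
tub 0.32 [149. 184.] [0.506 0.425 0.   ]
kiln_prop 0.61 [262. 121.] [0.692 0.051 0.05 ]
jar 0.75 [148. 184.] [0.506 0.426 0.   ]
```

View pics/t0.png

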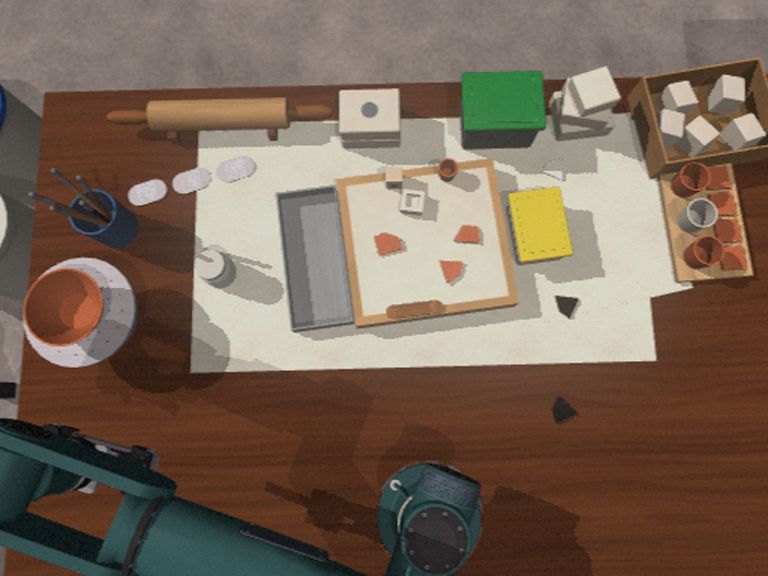

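View pics/s0.png

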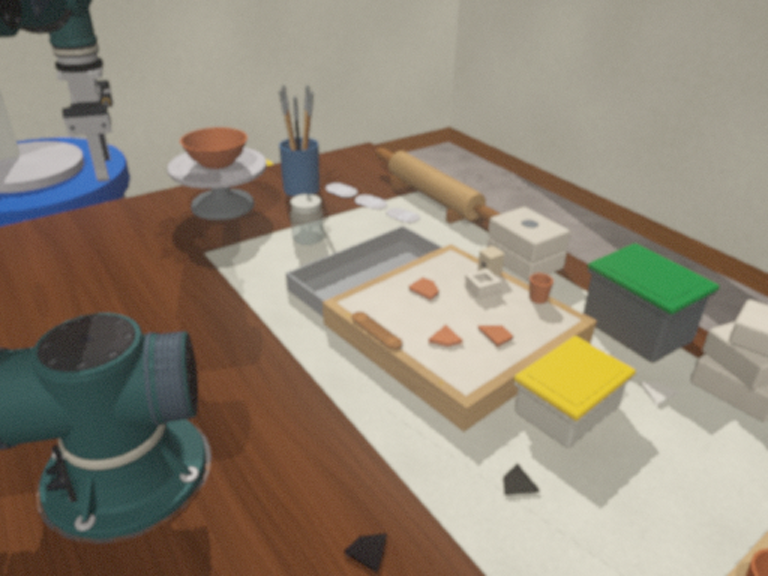

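The top view shows the tray on the left (+y) side of the slab. The three terracotta pieces are on the slab at about (259,163), (311,155) and (302,180) native pixels. The look-alikes are off the slab: black at (378,204) and (376,273), and a white one at (369,113). I'll get outlines and confirm with one crop.

```bash
cat > m.py <<'E'
from h import *
np.set_printoptions(precision=3,suppress=True)
def shards(s,K,z=.059,box=(180,100,350,225)):
    hsv=cv2.cvtColor(s["pixels"],cv2.COLOR_RGB2HSV)
    m=cv2.inRange(hsv,(3,120,90),(12,255,255)); k=np.zeros_like(m); k[box[1]:box[3],box[0]:box[2]]=1; m*=k
    out=[]
    for c in cv2.findContours(m,cv2.RETR_EXTERNAL,cv2.CHAIN_APPROX_NONE)[0]:
        if cv2.contourArea(c)<30: continue
        P=np.array([w(s,K,p[0],z)[:2] for p in c]); M=cv2.moments(c)
        out.append((w(s,K,(M["m10"]/M["m00"],M["m01"]/M["m00"]),z)[:2],P.min(0),P.max(0),cv2.contourArea(c)))
    return out
E
python3 - <<'E'
from m import *
s,K=snap("top")
for c in shards(s,K): print("shard c,min,max",*c)
for q,z in dict(slab=.05,tray=.04,mould=.076,rib=.056,tub=.075,cup=.092).items():
    r=masks_of("top",q)
    if not r: continue
    c=max(cv2.findContours(r[0]["mask"].astype(np.uint8),0,1)[0],key=cv2.contourArea)
    b=cv2.boxPoints(cv2.minAreaRect(c)); print(q,round(r[0]["score"],2),*[w(s,K,p,z)[:2] for p in b])
for p in [(340,178),(491,160),(517,303),(355,326)]: print("slab corner",w(s,K,(p[0]/1.5,p[1]/1.5),.05)[:2])
save(s,"c1.png",(175,95,350,225),4.5)
E
```

```text
shard c,min,max [0.412 0.026] [ 0.399 -0.036] [0.428 0.069] 91.5
shard c,min,max [ 0.495 -0.062] [ 0.471 -0.083] [ 0.512 -0.042] 105.0
shard c,min,max [0.554 0.069] [0.532 0.04 ] [0.577 0.093] 147.0
shard c,min,max [ 0.569 -0.101] [ 0.552 -0.121] [ 0.588 -0.073] 115.5
shard c,min,max [ 0.717 -0.065] [ 0.698 -0.086] [ 0.736 -0.044] 110.5
slab 0.57 [0.7   0.179] [ 0.743 -0.172] [ 0.417 -0.197] [0.378 0.138]
tray 0.65 [0.678 0.312] [0.693 0.176] [0.388 0.143] [0.375 0.273]
mould 0.72 [0.614 0.041] [0.667 0.033] [ 0.66  -0.011] [ 0.607 -0.003]
rib 0.87 [0.423 0.077] [ 0.433 -0.038] [ 0.404 -0.04 ] [0.394 0.074]
tub 0.95 [ 0.649 -0.175] [ 0.668 -0.296] [ 0.51  -0.311] [ 0.492 -0.193]
cup 0.51 [ 0.723 -0.042] [ 0.722 -0.08 ] [ 0.676 -0.078] [ 0.677 -0.041]
slab corner [0.703 0.166]
slab corner [ 0.734 -0.16 ]
slab corner [ 0.421 -0.196]
slab corner [0.383 0.138]
```

View pics/c1.png

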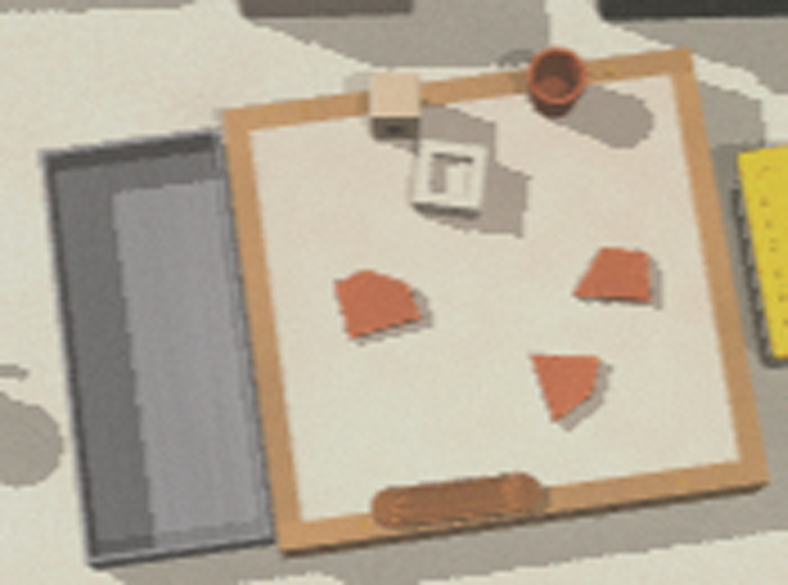

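The crop confirms it: corner at (378,303), wedge at (615,275) and point at (567,385) in crop pixels. All three are terracotta and on the slab; the black and white look-alikes are off it. The slab's yaw is about 0.09, so I push along (-0.09, 0.996). Now I'll approach to a point behind the corner piece.

Request:
apply_moves([
  [0, 0, -0.12, 0.03, -0.038, 0, 10],
  [0, 0, -0.24, 0.06, -0.076, 0, 10],
  [0, 0, -0.36, 0.09, -0.114, 0, 10],
  [0, 0, -0.48, 0.12, -0.152, 0, 10],
  [0, 0, -0.6, 0.15, -0.19, 0, 10],
])

```text
time: 1.5
tool_pos: [0.3038, 0.3368, 0.1678]
ee_rot: [3.141, 0.0, 2.255]
wrist_force: [0.8, 0.7, 0.8]
width: 0.0573
finger_force: 0.0
```

Request:
apply_moves([
  [0, 0, -0.12, 0.03, -0.038, 0, 10],
  [0, 0, -0.24, 0.06, -0.076, 0, 10],
  [0, 0, -0.36, 0.09, -0.114, 0, 10],
  [0, 0, -0.48, 0.12, -0.152, 0, 10],
  [0, 0, -0.6, 0.15, -0.19, 0, 10],
])

```text
time: 2.0
tool_pos: [0.454, 0.1466, 0.1679]
ee_rot: [3.14, -0.0, 1.655]
wrist_force: [0.1, 0.1, -1.0]
width: 0.0171
finger_force: 0.0
```

Request:
apply_moves([
  [0, 0, 0, 0.026, -0.032, 0, 10],
  [0, 0, 0, 0.052, -0.064, 0, 10],
  [0, 0, 0, 0.078, -0.096, 0, 10],
  [0, 0, 0, 0.105, -0.128, -0.02, 10],
  [0, 0, 0, 0.105, -0.128, -0.05, 10],
])

```text
time: 2.5
tool_pos: [0.5621, 0.016, 0.1186]
ee_rot: [3.136, 0.003, 1.655]
wrist_force: [0.3, -0.2, -0.3]
width: 0.0091
finger_force: 0.0
```

Request:
apply_moves([
  [0, 0, 0, 0, 0, -0.02, 10],
  [0, 0, 0, 0, 0, -0.04, 10],
  [0, 0, 0, 0, 0, -0.055, 10],
  [0, 0, 0, 0, 0, -0.063, 10],
  [0, 0, 0, 0, 0, -0.064, 10],
])

```text
time: 3.0
tool_pos: [0.5573, 0.0205, 0.0526]
ee_rot: [-3.14, -0.0, 1.66]
wrist_force: [-0.5, -0.8, -0.2]
width: 0.0095
finger_force: 0.0
```

Run:
```python
from h import *
print(get_obs()["tool_pos"],get_obs()["wrist_force"])
s,K=snap("side");save(s,"s1.png",(200,130,420,300),3.6)
```

```text
[0.55730129 0.02047765 0.05261334] [-0.45622414 -0.81775778 -0.21640793]
```

View pics/s1.png

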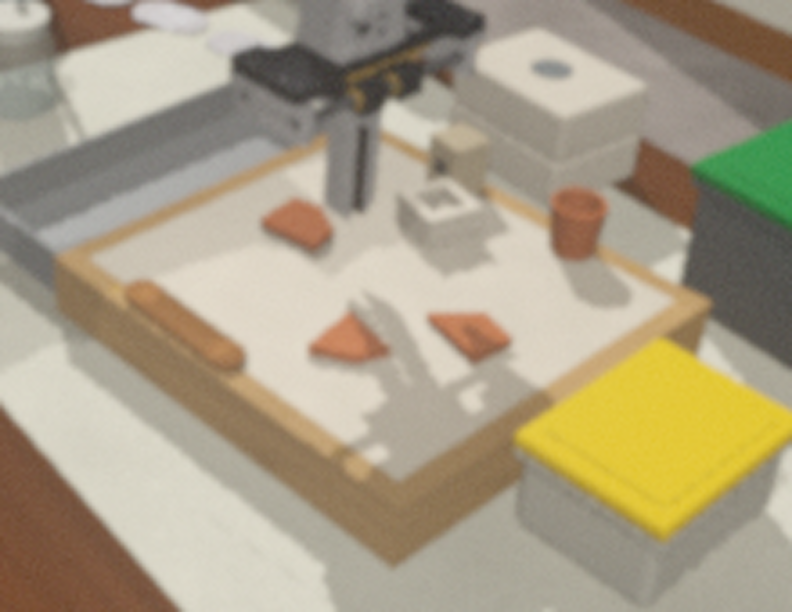

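Fingers are down at crop (350,208), and the corner piece at (298,225) looks nearer than my lane. I'll check with the side camera calibration before pushing.

Run:
```python
from m import *
s,K=snap("side")
def pr(p): return cv2.projectPoints(np.array([p],float),np.array(s["rvec"],float),np.array(s["tvec"],float),K,None)[0].ravel()
for n,p in dict(tcp=(.557,.02,.053),corner=(.554,.069,.059),slabc=(.703,.166,.05),slabd=(.421,-.196,.05),slabe=(.383,.138,.05)).items(): print(n,(pr(p)-[200,130])*3.6)
for c in shards(s,K,box=(265,180,345,235)): print("side shard",*c)
for p in [(350,212),(298,222),(400,490),(60,262),(710,305),(350,380-245)]: print(p,w(s,K,(p[0]/3.6+200,p[1]/3.6+130),.053)[:2])
s,K=snap("top")
for c in shards(s,K): print("top shard",*c)
print(s.keys())
save(s,"t2.png",(175,95,350,225),4.5)
```

```text
tcp [342.858 255.277]
corner [298.749 218.393]
slabc [369.16  120.041]
slabd [393.048 507.845]
slabe [ 52.163 256.097]
side shard [ 0.566 -0.104] [ 0.55  -0.124] [ 0.585 -0.078] 116.5
side shard [ 0.491 -0.065] [ 0.469 -0.084] [ 0.509 -0.046] 101.0
side shard [0.551 0.065] [0.53  0.039] [0.571 0.089] 103.5
(350, 212) [0.598 0.062]
(298, 222) [0.556 0.072]
(400, 490) [ 0.432 -0.189]
(60, 262) [0.382 0.125]
(710, 305) [ 0.733 -0.168]
(350, 135) [0.67  0.152]
top shard [0.553 0.056] [0.537 0.043] [0.57  0.069] 63.0
top shard [ 0.569 -0.101] [ 0.552 -0.121] [ 0.588 -0.079] 115.5
dict_keys(['pixels', 'vertical_fov', 'cx', 'cy', 'rvec', 'tvec'])
```

View pics/t2.png

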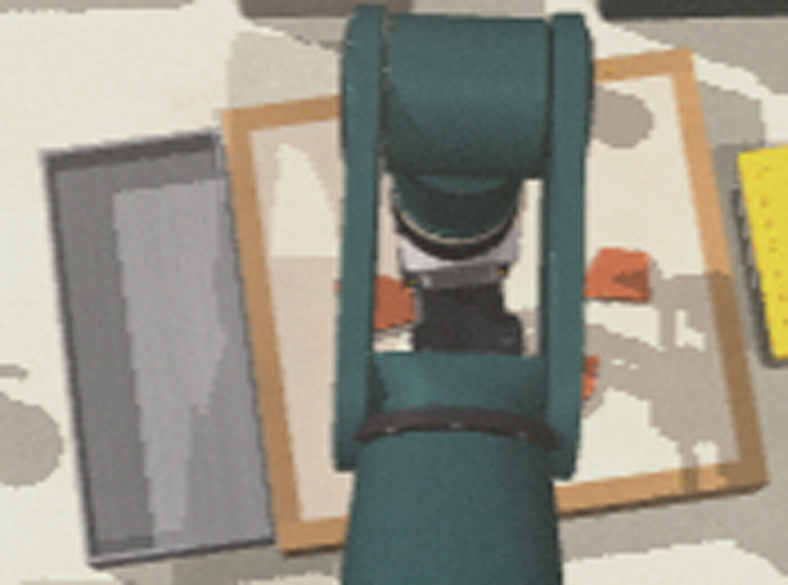

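The top view shows the gripper about where the TCP should be (444,300). The side view puts the fingertips higher than predicted: (350,212) against (343,255). I'll retake it before pushing.

Run:
```python
from m import *
o=get_obs();print(o["time"],o["tool_pos"],o["wrist_force"],o["joint_positions"])
s,K=snap("side")
s["pixels"]=s["pixels"].copy()
for z in (.053,.073,.093,.113):
    p=cv2.projectPoints(np.array([(.557,.02,z)]),np.array(s["rvec"],float),np.array(s["tvec"],float),K,None)[0].ravel()
    print(z,(p-[250,120])*5); cv2.circle(s["pixels"],tuple(int(round(v)) for v in p),1,(0,255,0),-1)
save(s,"s2.png",(250,120,400,230),5)
```

```text
3.15 [0.559 0.02  0.055] [ 0.001 -1.237  0.127] [-0.065  0.154  1.522 -0.     1.463 -0.154]
0.053 [226.192 404.551]
0.073 [228.709 372.71 ]
0.093 [231.276 340.233]
0.113 [233.896 307.099]
```

View pics/s2.png

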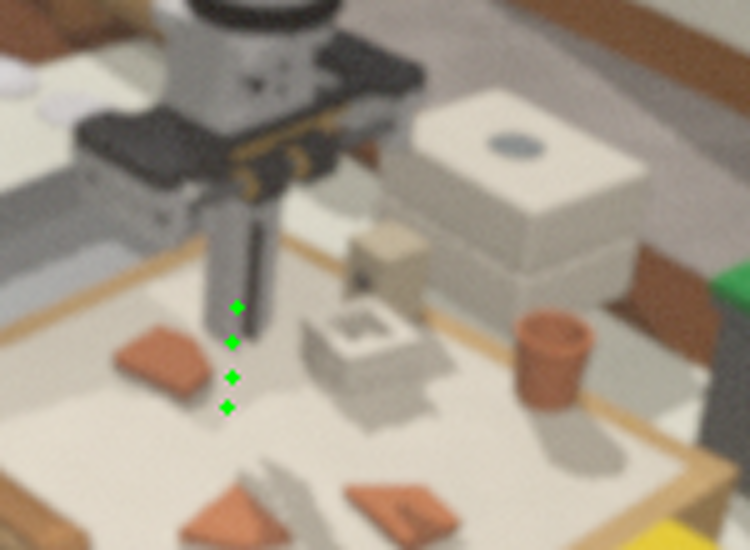

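The side view shows the fingertips ending near the z≈0.093 mark, with no contact shadow. They appear about 40 mm higher than the state says. I'll feel downward in small steps and watch the force.

Request:
apply_moves([
  [0, 0, 0, 0, 0, -0.001, 10],
  [0, 0, 0, 0, 0, -0.002, 10],
  [0, 0, 0, 0, 0, -0.003, 10],
  [0, 0, 0, 0, 0, -0.004, 10],
  [0, 0, 0, 0, 0, -0.005, 10],
])

```text
time: 3.7
tool_pos: [0.5579, 0.0203, 0.0485]
ee_rot: [-3.142, -0.0, 1.66]
wrist_force: [-0.4, 0.2, -0.1]
width: 0.0092
finger_force: 0.0
```

Request:
apply_moves([
  [0, 0, 0, 0, 0, -0.001, 10],
  [0, 0, 0, 0, 0, -0.002, 10],
  [0, 0, 0, 0, 0, -0.003, 10],
  [0, 0, 0, 0, 0, -0.003, 10],
  [0, 0, 0, 0, 0, -0.003, 10],
])

```text
time: 4.2
tool_pos: [0.558, 0.0203, 0.0456]
ee_rot: [3.142, -0.0, 1.66]
wrist_force: [0.5, -0.9, -0.9]
width: 0.0091
finger_force: 0.0
```

No contact below slab height, so the reported z reads low by a few centimetres. I'll continue down carefully.

Request:
apply_moves([
  [0, 0, 0, 0, 0, -0.004, 10],
  [0, 0, 0, 0, 0, -0.008, 10],
  [0, 0, 0, 0, 0, -0.012, 10],
  [0, 0, 0, 0, 0, -0.016, 10],
  [0, 0, 0, 0, 0, -0.016, 10],
])

```text
time: 4.7
tool_pos: [0.5572, 0.0203, 0.0285]
ee_rot: [-3.14, -0.0, 1.66]
wrist_force: [-0.4, -0.6, 0.2]
width: 0.0097
finger_force: 0.0
```

Run:
```python
from m import *
o=get_obs();print(o["time"],o["tool_pos"],o["wrist_force"])
s,K=snap("side")
for z in (.053,.063,.073,.083):
    print(z,(cv2.projectPoints(np.array([(.558,.02,z)]),np.array(s["rvec"],float),np.array(s["tvec"],float),K,None)[0].ravel()-[250,140])*6)
save(s,"s3.png",(250,140,350,230),6)
```

```text
4.7 [0.557 0.02  0.029] [-0.367 -0.596  0.229]
0.053 [273.226 364.741]
0.063 [274.737 345.735]
0.073 [276.263 326.542]
0.083 [277.804 307.157]
```

View pics/s3.png

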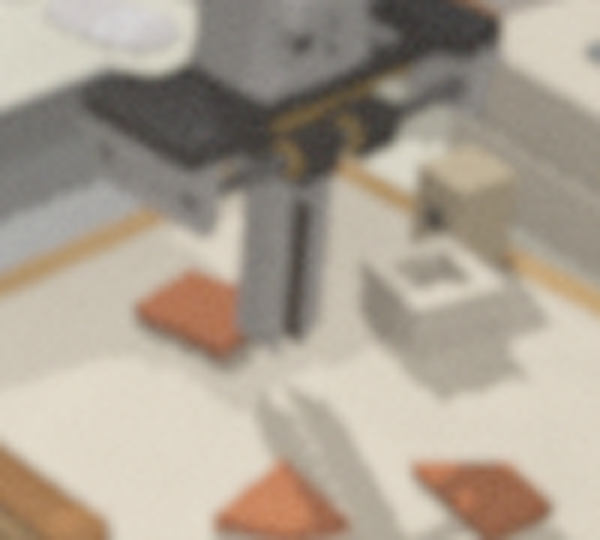

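Tips now at crop (280,340), which is z≈0.066 true for 0.029 reported, so the bias is about 37 mm. I'll feel for the slab in fine steps.

Request:
apply_moves([
  [0, 0, 0, 0, 0, -0.004, 10],
  [0, 0, 0, 0, 0, -0.007, 10],
  [0, 0, 0, 0, 0, -0.009, 10],
  [0, 0, 0, 0, 0, -0.01, 10],
  [0, 0, 0, 0, 0, -0.01, 10],
])

```text
time: 5.25
tool_pos: [0.5578, 0.0203, 0.0194]
ee_rot: [-3.141, -0.0, 1.66]
wrist_force: [-1.2, -0.0, 0.7]
width: 0.0092
finger_force: 0.0
```

Request:
apply_moves([
  [0, 0, 0, 0, 0, -0.001, 10],
  [0, 0, 0, 0, 0, -0.001, 10],
  [0, 0, 0, 0, 0, -0.002, 10],
  [0, 0, 0, 0, 0, -0.002, 10],
  [0, 0, 0, 0, 0, -0.002, 10],
])

```text
time: 5.75
tool_pos: [0.5579, 0.0203, 0.0176]
ee_rot: [3.142, -0.0, 1.66]
wrist_force: [0.2, -0.7, -0.2]
width: 0.0097
finger_force: 0.0
```

Request:
apply_moves([
  [0, 0, 0, 0, 0, -0.001, 10],
  [0, 0, 0, 0, 0, -0.001, 10],
  [0, 0, 0, 0, 0, -0.002, 10],
  [0, 0, 0, 0, 0, -0.002, 10],
  [0, 0, 0, 0, 0, -0.002, 10],
])

```text
time: 6.25
tool_pos: [0.5579, 0.0203, 0.0156]
ee_rot: [-3.142, -0.0, 1.66]
wrist_force: [-0.1, 0.7, -0.6]
width: 0.0094
finger_force: 0.0
```

Request:
apply_moves([
  [0, 0, 0, 0, 0, -0.001, 10],
  [0, 0, 0, 0, 0, -0.001, 10],
  [0, 0, 0, 0, 0, -0.002, 10],
  [0, 0, 0, 0, 0, -0.002, 10],
  [0, 0, 0, 0, 0, -0.002, 10],
])

```text
time: 6.75
tool_pos: [0.5579, 0.0203, 0.0135]
ee_rot: [-3.142, -0.0, 1.66]
wrist_force: [-0.6, -1.0, -0.2]
width: 0.0095
finger_force: 0.0
```

Request:
apply_moves([
  [0, 0, 0, 0, 0, -0.001, 10],
  [0, 0, 0, 0, 0, -0.001, 10],
  [0, 0, 0, 0, 0, -0.002, 10],
  [0, 0, 0, 0, 0, -0.002, 10],
  [0, 0, 0, 0, 0, -0.002, 10],
])

```text
time: 7.25
tool_pos: [0.558, 0.0203, 0.0124]
ee_rot: [3.141, 0.0, 1.66]
wrist_force: [-2.4, 0.0, 5.4]
width: 0.0093
finger_force: 2.8
```

Contact at reported 0.0124 (5 N), so the bias is 0.0376. I'll lift 3 mm and sweep the corner piece.

Request:
apply_moves([
  [0, 0, 0, 0, 0, 0.003, 10],
  [0, 0, 0, -0.001, 0.015, 0.003, 10],
  [0, 0, 0, -0.003, 0.03, 0.003, 10],
  [0, 0, 0, -0.004, 0.045, 0.003, 10],
  [0, 0, 0, -0.005, 0.06, 0.003, 10],
])

```text
time: 7.75
tool_pos: [0.5525, 0.0822, 0.0143]
ee_rot: [-3.141, -0.0, 1.661]
wrist_force: [0.2, -0.3, 0.8]
width: 0.0094
finger_force: 0.1
```

Request:
apply_moves([
  [0, 0, 0, -0.001, 0.015, 0, 10],
  [0, 0, 0, -0.003, 0.03, 0, 10],
  [0, 0, 0, -0.004, 0.045, 0, 10],
  [0, 0, 0, -0.005, 0.06, 0, 10],
  [0, 0, 0, -0.007, 0.075, 0, 10],
])

```text
time: 8.25
tool_pos: [0.5459, 0.1567, 0.0147]
ee_rot: [3.141, -0.0, 1.66]
wrist_force: [-1.1, -0.2, -0.3]
width: 0.0096
finger_force: 0.0
```

Request:
apply_moves([
  [0, 0, 0, -0.001, 0.015, 0, 10],
  [0, 0, 0, -0.003, 0.03, 0, 10],
  [0, 0, 0, -0.003, 0.03, 0, 10],
  [0, 0, 0, -0.003, 0.03, 0.03, 10],
  [0, 0, 0, -0.003, 0.03, 0.07, 10],
])

```text
time: 8.75
tool_pos: [0.5406, 0.1845, 0.0822]
ee_rot: [-3.135, 0.002, 1.66]
wrist_force: [0.3, 1.5, 0.4]
width: 0.0099
finger_force: 0.0
```

Run:
```python
from m import *
o=get_obs();print(o["time"],o["tool_pos"],o["wrist_force"])
s,K=snap("side")
for z in (.059,.013):
  for c in shards(s,K,z,box=(190,160,350,240)): print("side shard",z,*c)
save(s,"s4.png",(190,140,400,290),3.6)
```

```text
8.75 [0.541 0.185 0.082] [0.254 1.483 0.402]
side shard 0.059 [ 0.493 -0.068] [ 0.471 -0.086] [ 0.508 -0.048] 92.5
side shard 0.059 [ 0.566 -0.105] [ 0.55  -0.124] [ 0.584 -0.078] 111.5
side shard 0.013 [ 0.533 -0.023] [ 0.509 -0.043] [ 0.549 -0.002] 92.5
side shard 0.013 [ 0.612 -0.063] [ 0.594 -0.083] [ 0.63  -0.035] 111.5
```

View pics/s4.png

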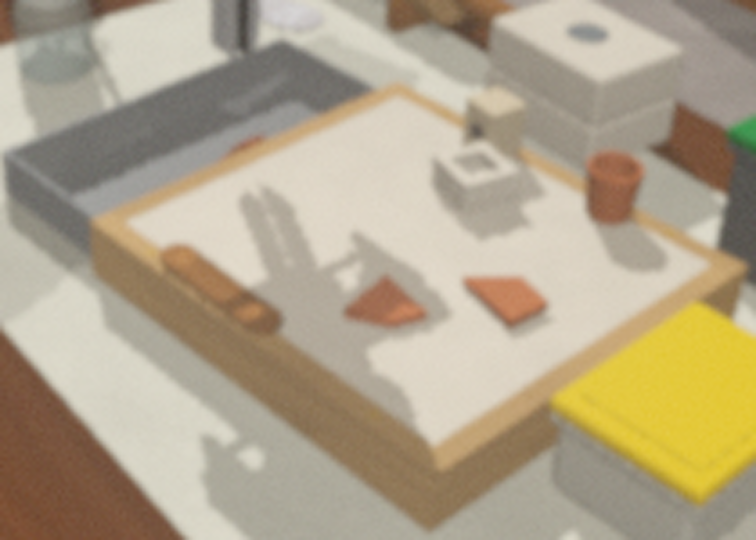

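The corner piece lies in the tray at (248,145) and the other two are undisturbed. Next is the wedge.

Request:
apply_moves([
  [0, 0, 0, 0.004, -0.04, 0, 10],
  [0, 0, 0, 0.007, -0.08, 0, 10],
  [0, 0, 0, 0.011, -0.12, 0, 10],
  [0, 0, 0, 0.014, -0.16, 0, 10],
  [0, 0, 0, 0.018, -0.2, 0, 10],
])

```text
time: 9.3
tool_pos: [0.5609, -0.0167, 0.0848]
ee_rot: [3.141, 0.001, 1.659]
wrist_force: [0.6, -0.3, 0.0]
width: 0.0098
finger_force: 0.0
```

Request:
apply_moves([
  [0, 0, 0, 0.004, -0.04, 0, 10],
  [0, 0, 0, 0.008, -0.085, 0, 10],
  [0, 0, 0, 0.012, -0.132, 0, 10],
  [0, 0, 0, 0.012, -0.132, 0, 10],
  [0, 0, 0, 0.012, -0.132, -0.03, 10],
])

```text
time: 9.8
tool_pos: [0.5765, -0.1499, 0.0592]
ee_rot: [3.132, 0.004, 1.656]
wrist_force: [-0.4, 0.1, 0.6]
width: 0.0095
finger_force: 0.0
```

Request:
apply_moves([
  [0, 0, 0, 0, 0, -0.02, 10],
  [0, 0, 0, 0, 0, -0.034, 10],
  [0, 0, 0, 0, 0, -0.04, 10],
  [0, 0, 0, 0, 0, -0.04, 10],
  [0, 0, 0, 0, 0, -0.04, 10],
])

```text
time: 10.3
tool_pos: [0.5737, -0.1467, 0.0157]
ee_rot: [3.14, 0.001, 1.66]
wrist_force: [0.0, 0.7, 0.8]
width: 0.0094
finger_force: 0.0
```

Request:
apply_moves([
  [0, 0, 0, -0.001, 0.012, 0, 10],
  [0, 0, 0, -0.003, 0.027, 0, 10],
  [0, 0, 0, -0.004, 0.044, 0, 10],
  [0, 0, 0, -0.006, 0.062, 0, 10],
  [0, 0, 0, -0.007, 0.08, 0, 10],
])

```text
time: 10.8
tool_pos: [0.5657, -0.0646, 0.0149]
ee_rot: [3.141, 0.0, 1.661]
wrist_force: [0.2, -0.8, 0.2]
width: 0.0094
finger_force: 0.3
```

Request:
apply_moves([
  [0, 0, 0, -0.002, 0.018, 0, 10],
  [0, 0, 0, -0.003, 0.036, 0, 10],
  [0, 0, 0, -0.005, 0.054, 0, 10],
  [0, 0, 0, -0.006, 0.072, 0, 10],
  [0, 0, 0, -0.008, 0.09, 0, 10],
])

```text
time: 11.3
tool_pos: [0.5575, 0.0255, 0.0148]
ee_rot: [3.141, -0.0, 1.661]
wrist_force: [-0.0, -0.1, -0.0]
width: 0.0094
finger_force: 0.3
```

Run:
```python
from m import *
o=get_obs();print(o["time"],o["tool_pos"],o["wrist_force"])
s,K=snap("side")
for c in shards(s,K,.059,box=(190,160,350,240)): print("side shard",*c)
```

```text
11.3 [0.557 0.026 0.015] [-0.038 -0.118 -0.006]
side shard [ 0.492 -0.065] [ 0.469 -0.085] [ 0.509 -0.046] 99.0
side shard [0.544 0.058] [0.535 0.033] [0.56  0.078] 41.0
```

Request:
apply_moves([
  [0, 0, 0, -0.002, 0.018, 0, 10],
  [0, 0, 0, -0.003, 0.036, 0, 10],
  [0, 0, 0, -0.005, 0.054, 0, 10],
  [0, 0, 0, -0.006, 0.072, 0, 10],
  [0, 0, 0, -0.008, 0.09, 0, 10],
])

```text
time: 11.85
tool_pos: [0.5494, 0.1146, 0.0146]
ee_rot: [-3.142, 0.0, 1.661]
wrist_force: [-0.0, -1.0, -0.2]
width: 0.0091
finger_force: 0.2
```

Request:
apply_moves([
  [0, 0, 0, -0.002, 0.018, 0, 10],
  [0, 0, 0, -0.003, 0.036, 0, 10],
  [0, 0, 0, -0.005, 0.054, 0, 10],
  [0, 0, 0, -0.006, 0.068, 0, 10],
  [0, 0, 0, -0.006, 0.068, 0, 10],
])

```text
time: 12.35
tool_pos: [0.5433, 0.1833, 0.0146]
ee_rot: [-3.141, -0.0, 1.663]
wrist_force: [0.5, -0.0, -0.8]
width: 0.0096
finger_force: 0.0
```

Request:
apply_moves([
  [0, 0, 0, 0, 0, 0.03, 10],
  [0, 0, 0, 0, 0, 0.07, 10],
  [0, 0, 0, -0.006, -0.04, 0.07, 10],
  [0, 0, 0, -0.012, -0.08, 0.07, 10],
  [0, 0, 0, -0.018, -0.12, 0.07, 10],
])

```text
time: 12.85
tool_pos: [0.5257, 0.0597, 0.0851]
ee_rot: [3.141, 0.001, 1.661]
wrist_force: [-0.1, 0.0, -0.9]
width: 0.0094
finger_force: 0.0
```

Run:
```python
from m import *
o=get_obs();print(o["time"],o["tool_pos"],o["wrist_force"])
s,K=snap("side")
for c in shards(s,K,.059,box=(190,160,350,240)): print("side shard",*c)
s,K=snap("top")
for c in shards(s,K,.013): print("top shard .013",*c)
for c in shards(s,K): print("top shard .059",*c)
```

```text
12.85 [0.526 0.06  0.085] [-0.138  0.041 -0.943]
side shard [ 0.494 -0.066] [ 0.475 -0.086] [ 0.508 -0.048] 87.0
top shard .013 [ 0.506 -0.066] [ 0.48  -0.088] [ 0.523 -0.043] 107.5
top shard .013 [0.556 0.192] [0.53  0.169] [0.586 0.211] 143.0
top shard .013 [ 0.735 -0.07 ] [ 0.715 -0.092] [ 0.754 -0.048] 111.0
top shard .059 [ 0.496 -0.062] [ 0.471 -0.083] [ 0.512 -0.039] 107.5
top shard .059 [0.544 0.188] [0.519 0.166] [0.573 0.206] 143.0
top shard .059 [ 0.717 -0.065] [ 0.698 -0.086] [ 0.736 -0.044] 111.0
```

Request:
apply_moves([
  [0, 0, 0, -0.006, -0.042, 0, 10],
  [0, 0, 0, -0.013, -0.084, 0, 10],
  [0, 0, 0, -0.02, -0.126, 0, 10],
  [0, 0, 0, -0.026, -0.17, 0, 10],
  [0, 0, 0, -0.026, -0.17, -0.02, 10],
])

```text
time: 13.45
tool_pos: [0.5017, -0.1142, 0.0675]
ee_rot: [3.136, 0.005, 1.654]
wrist_force: [0.7, 1.2, -0.9]
width: 0.0094
finger_force: 0.0
```

Request:
apply_moves([
  [0, 0, 0, 0, 0, -0.02, 10],
  [0, 0, 0, 0, 0, -0.04, 10],
  [0, 0, 0, 0, 0, -0.05, 10],
  [0, 0, 0, 0, 0, -0.05, 10],
  [0, 0, 0, -0.001, 0.01, -0.05, 10],
])

```text
time: 13.95
tool_pos: [0.4994, -0.099, 0.015]
ee_rot: [3.141, 0.001, 1.659]
wrist_force: [0.2, 0.0, 0.3]
width: 0.0095
finger_force: 0.0
```

Request:
apply_moves([
  [0, 0, 0, -0.002, 0.018, 0, 10],
  [0, 0, 0, -0.003, 0.036, 0, 10],
  [0, 0, 0, -0.005, 0.054, 0, 10],
  [0, 0, 0, -0.006, 0.072, 0, 10],
  [0, 0, 0, -0.008, 0.09, 0, 10],
])

```text
time: 14.45
tool_pos: [0.4913, -0.0071, 0.0155]
ee_rot: [3.14, 0.0, 1.66]
wrist_force: [0.2, -0.8, -0.5]
width: 0.0091
finger_force: 0.1
```

Run:
```python
from m import *
o=get_obs();print(o["time"],o["tool_pos"],o["wrist_force"])
s,K=snap("side")
for c in shards(s,K,.059,box=(190,160,350,240)): print("side shard",*c)
s,K=snap("top")
for c in shards(s,K): print("top shard .059",*c)
```

```text
14.45 [ 0.491 -0.007  0.015] [ 0.192 -0.819 -0.494]
side shard [0.474 0.02 ] [0.455 0.003] [0.49  0.039] 55.0
top shard .059 [0.476 0.028] [0.454 0.018] [0.495 0.037] 52.5
top shard .059 [0.544 0.188] [0.519 0.166] [0.57  0.206] 143.5
top shard .059 [ 0.717 -0.065] [ 0.698 -0.086] [ 0.736 -0.044] 112.0
```

Request:
apply_moves([
  [0, 0, 0, -0.003, 0.016, 0, 10],
  [0, 0, 0, -0.006, 0.032, 0, 10],
  [0, 0, 0, -0.009, 0.048, 0, 10],
  [0, 0, 0, -0.01, 0.064, 0, 10],
  [0, 0, 0, -0.011, 0.08, 0, 10],
])

```text
time: 15.05
tool_pos: [0.4804, 0.0714, 0.0152]
ee_rot: [3.14, 0.001, 1.66]
wrist_force: [0.4, -0.3, 0.1]
width: 0.0091
finger_force: 0.1
```

Run:
```python
from m import *
o=get_obs();print(o["time"],o["tool_pos"],o["wrist_force"])
s,K=snap("side")
for c in shards(s,K,.059,box=(190,160,350,240)): print("side shard",*c)
s,K=snap("top")
for c in shards(s,K): print("top shard .059",*c)
```

```text
15.05 [0.48  0.071 0.015] [ 0.389 -0.333  0.118]
side shard [0.464 0.101] [0.445 0.082] [0.48  0.123] 43.5
top shard .059 [0.468 0.113] [0.444 0.102] [0.485 0.126] 34.0
top shard .059 [0.544 0.188] [0.519 0.165] [0.57  0.206] 144.5
top shard .059 [ 0.717 -0.065] [ 0.698 -0.086] [ 0.736 -0.044] 109.0
```

Riding well; now over the edge, which is at y≈0.146 here.

Request:
apply_moves([
  [0, 0, 0, -0.002, 0.018, 0, 10],
  [0, 0, 0, -0.004, 0.036, 0, 10],
  [0, 0, 0, -0.006, 0.054, 0, 10],
  [0, 0, 0, -0.008, 0.072, 0, 10],
  [0, 0, 0, -0.009, 0.09, 0, 10],
])

```text
time: 15.65
tool_pos: [0.4714, 0.1609, 0.0149]
ee_rot: [3.141, 0.001, 1.659]
wrist_force: [0.6, 0.1, -0.5]
width: 0.0094
finger_force: 0.0
```

Request:
apply_moves([
  [0, 0, 0, -0.001, 0.012, 0, 10],
  [0, 0, 0, -0.002, 0.02, 0, 10],
  [0, 0, 0, -0.002, 0.02, 0, 10],
  [0, 0, 0, -0.002, 0.02, 0.03, 10],
  [0, 0, 0, -0.002, 0.02, 0.07, 10],
])

```text
time: 16.15
tool_pos: [0.4668, 0.1798, 0.0826]
ee_rot: [-3.135, 0.002, 1.659]
wrist_force: [1.0, 0.7, 0.5]
width: 0.0092
finger_force: 0.0
```

Request:
apply_moves([
  [0, 0, 0, -0.01, -0.04, 0.02, 10],
  [0, 0, 0, -0.02, -0.08, 0.04, 10],
  [0, 0, 0, -0.03, -0.12, 0.06, 10],
  [0, 0, 0, -0.04, -0.16, 0.08, 10],
  [0, 0, 0, -0.05, -0.2, 0.08, 10],
])

```text
time: 16.65
tool_pos: [0.42, -0.0212, 0.1681]
ee_rot: [3.135, 0.003, 1.659]
wrist_force: [0.1, -1.2, 0.2]
width: 0.0093
finger_force: 0.0
```

Run:
```python
from m import *
o=get_obs();print(o["time"],o["tool_pos"],o["wrist_force"])
s,K=snap("top")
for z in (.013,.022):
  for c in shards(s,K,z): print("top",z,*c)
for q,z in dict(tray=0,mould=.05,cup=.05,rib=.05,kiln_prop=.05,tub=0,jar=0).items():
    r=place_of("top",q); print(q,w(s,K,r[0]["pixel"],z)[:2] if r else None)
save(s,"t5.png",(175,95,350,225),4.5)
```

```text
16.65 [ 0.42  -0.021  0.168] [ 0.05  -1.183  0.224]
top 0.013 [0.458 0.173] [0.434 0.161] [0.476 0.189] 75.0
top 0.013 [0.556 0.192] [0.53  0.169] [0.586 0.211] 143.5
top 0.013 [ 0.735 -0.069] [ 0.715 -0.092] [ 0.754 -0.048] 109.5
top 0.022 [0.457 0.173] [0.433 0.16 ] [0.474 0.189] 75.0
top 0.022 [0.554 0.192] [0.528 0.169] [0.584 0.21 ] 143.5
top 0.022 [ 0.731 -0.068] [ 0.712 -0.091] [ 0.751 -0.048] 109.5
tray [0.506 0.424]
mould [0.647 0.013]
cup [0.42  0.013]
rib [0.416 0.011]
kiln_prop [0.673 0.055]
tub [ 0.574 -0.244]
jar [0.503 0.417]
```

View pics/t5.png

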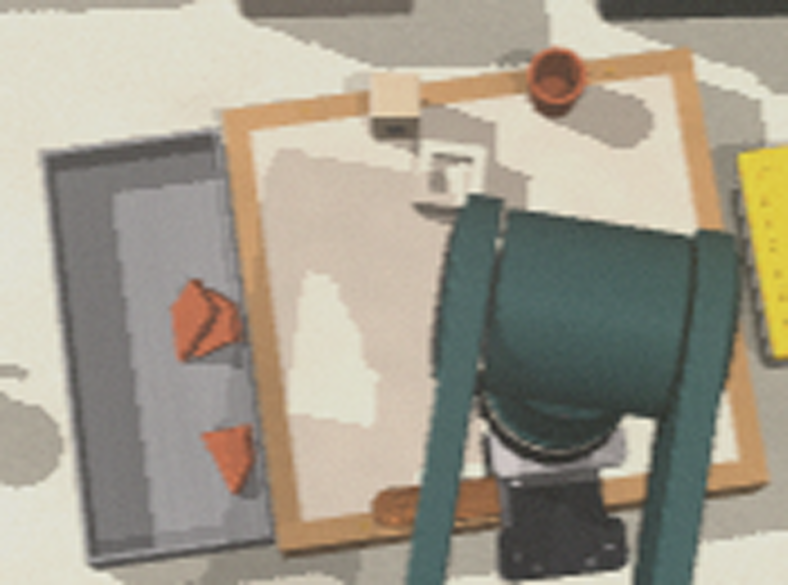

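All three pieces are in the tray: corner and wedge overlapping at (208,322), the point at (232,455). The point and wedge may be leaning on the near wall, so I'll check heights in a final side view.

Run:
```python
from m import *
s,K=snap("side"); save(s,"s6.png",(185,140,320,230),5.8)
pr=lambda p:(cv2.projectPoints(np.array([p],float),np.array(s["rvec"],float),np.array(s["tvec"],float),K,None)[0].ravel()-[185,140])*5.8
for p in [(.458,.173,.025),(.458,.173,.04),(.55,.18,.025),(.55,.18,.04)]: print(p,pr(p))
```

```text
(0.458, 0.173, 0.025) [273.053 313.441]
(0.458, 0.173, 0.04) [272.555 287.223]
(0.55, 0.18, 0.025) [422.871 250.494]
(0.55, 0.18, 0.04) [423.394 224.903]
```

View pics/s6.png

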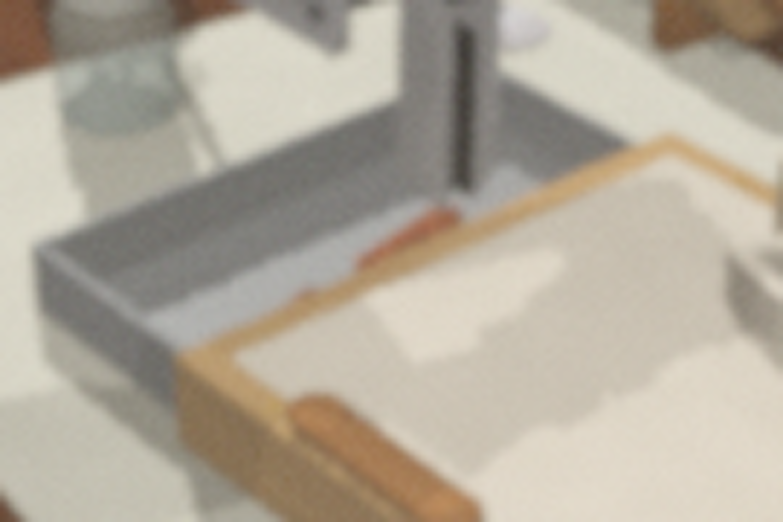

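The tips are clear of everything and the pieces sit low, mostly hidden by the slab edge; only slivers show at (410,235) and (305,297). Their middles are below the rim, so I'm handing in.

```bash
python3 -c "
from bench import *
print(close_job())"
```

```text
the job is handed in; nothing more can be done
None
```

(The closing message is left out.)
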